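Hang the steel holder on the rail and stow the sharpening steel

TASK

Put the red holder astride the utensil rail between its posts, fully down, with its eyelet on the robot's side. Then take the sharpening steel out of the white draining cup and slide its rod down through the holder's eyelet until the guard sits on the eyelet's rim, and leave it hanging there. Leave the pepper mill, the green-capped spice jar and the apple where they stand.

Things in the scene. Friction and masses are not known exactly. Their poses are not given: they have to be found in the camera images.
- rail: Utensil rail, fixed: a steel bar 6 mm thick, 280 mm long, 40 mm tall with rounded top edge, at heights 130 to 170 mm between two dark posts (16 mm thick, 189 mm tall, ball tops, wooden feet 100 mm long) at y = -146 and +146 mm. Origin on the worktop under the bar's middle; y along the bar, x across it, away from the robot.
- rail_top (a point): Middle of the bar's top edge, 170 mm over the worktop; axes as the rail's.
- holder: Loose red saddle, 160 g, standing on the worktop: an inverted U of two legs 44 mm wide (y), 4 mm thick, with a slot 8.5 mm wide and 45 mm deep that fits over the bar. On top a wooden grip fin 10 mm thick (x), 36 mm wide (y), z = 51 to 83 mm. A flange at the -x leg's foot carries the eyelet (x = -45 mm). Origin: underside, middle of the slot; x across the slot, y along it, z up.
- holder_seat (a point): Middle of the slot's ceiling, 45 mm above the holder's underside; it comes to rest on the bar's top edge. Axes as the holder's.
- eyelet (a point): Centre of the upper rim of the holder's eyelet (x = -45 mm, z = 14 mm in the holder's frame): a collar 14 mm tall with a hole 15 mm across, open below, flaring to 20 mm at the top; 29 mm across outside. Axes as the holder's, z along the hole.
- cup: White ceramic draining cup, fixed, 74 mm across and 112 mm tall, narrowing to a neck 30 mm across with a mouth 20 mm wide. Origin at the centre of its underside.
- steel: Short sharpening steel, loose, 160 g, hanging upright in the cup's neck at the start: rod 10 mm thick, 100 mm long with tapered tip; round guard 34 mm across, 5 mm thick; round blue handle 25 mm thick up to 88 mm above the guard's underside. Origin at the centre of the guard's underside; z up along the handle.
- steel_tip (a point): End of the rod, 100 mm below the guard's underside.
- pepper_mill: Bystander: glass pepper mill with a grey cap, 44 mm across, 90 mm tall, loose. Origin at the centre of its underside.
- apple_b: Bystander: red apple, 77 mm across, 73 mm tall, loose. Origin at the centre of its underside.
- spice_jar: Bystander: small glass spice jar with a green cap, 44 mm across, 99 mm tall, loose. Origin at the centre of its underside.
Not all that is in view belongs to the job. What is meant by the holder is not blue, and is the larger of those in its own colour. Leave any turquoise look-alike of the steel alone.

How it is judged:
On the way, in this order (a step that is already met when the one before it is completed fails the run):
1. the holder sits astride the rail, fully down, eyelet on the robot's side, and the fingers have let go of it, while the steel is not yet in it (z of holder_seat in the frame of rail_top between -0.006 and 0.006 m and x of holder_seat in the frame of rail_top between -0.006 and 0.006 m and y of holder_seat in the frame of rail_top between -0.12 and 0.12 m and x of eyelet in the frame of rail_top below -0.03 m and contact force between the fingers and holder below 0.2 N and distance between steel and eyelet above 0.05 m), for 0.2 s.
2. the steel's rod is right through the eyelet: its guard has come within 30 mm of the rim, in line with the hole (distance between steel and eyelet below 0.03 m and z of steel_tip in the frame of eyelet below -0.06 m and angle between the z axis of steel and the z axis of eyelet, either way round below 0.2 rad), for 0.1 s.
At the end, for the whole second after the job is handed in: Holder astride the bar: seat within 6 mm of its top edge in height and across, within 120 mm of its middle along it; eyelet over 30 mm out on the robot's side. Steel's rod through the eyelet: guard within 9 mm of the rim's centre, aligned within 0.15 rad; both at rest (under 0.03 m/s) (z of holder_seat in the frame of rail_top between -0.006 and 0.006 m and x of holder_seat in the frame of rail_top between -0.006 and 0.006 m and y of holder_seat in the frame of rail_top between -0.12 and 0.12 m and x of eyelet in the frame of rail_top below -0.03 m and distance between steel and eyelet below 0.009 m and angle between the z axis of steel and the z axis of eyelet, either way round below 0.15 rad and z of steel_tip in the frame of eyelet below -0.08 m and linear speed of each of steel, holder below 0.03 m/s); the robot touches nothing.
It fails at once if the pepper mill, the apple or the green-capped spice jar moved more than 30 mm (distance of any of pepper_mill, apple_b, spice_jar from where it was at the start of the episode above 0.03 m).
It also fails if it takes over 59 s, if anything falls off the work surface, if the arm or the gripper's body presses on something with over 40 N, if the wrist force passes 120 N, or if a joint passes its speed limit or range.

ROBOT

A 6-joint arm with a two-finger parallel gripper is mounted at the origin on a cart in front of the work surface, level with it; the furniture and walls round the work are solid. World frame = base frame: x ahead of the robot, y to its left, z up, the work surface at z = 0. Lengths are in m, angles in rad, forces in N, time in s.
With the tool pointing down it reaches from about 0.375 to 0.75 m from the base axis. Payload 9 kg.
Tool frame: the origin (TCP) lies between the finger pads; the fingertips stand 8 mm ahead of it and the grasp point (between the pads) lies 11 mm behind it; z points along the fingers, y is the line along which they close (so a half turn about z gives the same grasp; the last joint's range is limited). The gripper opens to 85 mm and grips with 20 to 120 N. Pads are 22 mm wide; open, the fingers measure 114 mm over their backs; the gripper's body (76 mm by 85 mm) begins 54 mm behind the grasp point. The pads swing forward as they close: fully open they stand 13 mm farther back than shut.
Start: joints at [0.922, 0.104, 0.097, 1.564, 0, 1.353], TCP at [0.251, 0.545, 0.239] pointing down, gripper open.
Joint ranges: [-2.99, 2.99], [-0.84, 1.86], [-1.1, 1.16], [-1.84, 2.11], [-1.51, 1.56], [-3.14, 3.14]. Speed limits (rad/s): [2.22, 2.22, 2.57, 3.14, 3.14, 3.14].

INTERFACE

Orientations are given as a 3x3 rotation matrix whose columns are the frame's x, y, z axes.
In Python, from rig import manip, eyes, job, nets gives the robot as it stands. The module is installed in compiled form; this text tells all that it offers.
- The arm moves only by the shell command python3 -m creep 'ROWS' [FORCE]. ROWS is JSON, one flat list of numbers, 5 for each row, row after row: the shift along the tool's x, y, z as a fraction of full scale, then the turn about the tool's z as a fraction of full scale, then the opening, from 0 (shut) to 1 (fully open). A call has 1 to 12 rows; each row shifts and turns the commanded pose from where the row before left it, along the tool's axes as they then stand; what a row does not reach is not made up. Full scale, the value 1, is 0.03 m for a shift and 0.08 rad for a turn. A row lasts 1/10 s, in which the tool goes at most 50 mm and 8.59 degrees, less where a joint would pass 70% of its speed; a pose out of reach is approached as far as the arm can. A call with a number of a shift or a turn outside -1 to 1 is refused whole. A call with a gripper value outside its range is refused whole. The fingers move at their own pace and stop on an object; FORCE is the grip in N (left out, the last holds). Time passes only in rows, so rows that do not move let the fingers close. It gives the time, the measured TCP pose, the force, the opening and the grip force at its end, in the units of the state.
- manip.get_obs(): the state, without advancing time (a new reading comes with each control period).
- eyes.get_image(name): name is "scene" or "side" or "wrist"; returns a dict with "color" (420x560x3 uint8, red, green, blue), "range_z" (420x560 float32, m along the optical axis (not along the pixel's ray), 0 where there is no reading), "mtx" (3x3 intrinsics, pixels), "k1" (the pictures are not rectified: a ray, as slopes to the right and down, at radius r is drawn at 1 + k1 r^2 times it, then the intrinsics apply), "extrinsics" (4x4, takes a point from world to camera coordinates). Camera axes: x right, y up, looking along -z (the intrinsics and any distortion apply to the point x, -y, -z); pixel columns grow to the right and rows downward; lengths in m; the calibration is good to about 2 mm. A picture is of the moment at which its call begins.
- job.sign_off(): hands the job in; it is judged then, once.
Trained networks look in a picture, given as the dict that the camera call returned (one of the last four; its "shot" number tells which), for a name from the list of things; names that differ only in an ending like _2 or _b are one class to them, and where a whole thing is asked for, a point or a joint stands for the part that bears it (a point fixed in the world has none). Each returns a list of dicts, best first, with "p" (0 to 1); they miss things now and then, are a little off and sometimes report something else, mostly with a low value. They report only what shows in the picture. A call takes as long as a camera call. They do not tell look-alikes from the thing itself.
- nets.look_for(query, picture): "xyz" ([x, y, z] in m, in world coordinates, good to about 4 mm: the middle of the surface that is visible of it).
- nets.trace(query, picture): "mask" (420x560 bool, what is visible of it).
The state is a dict: "t": time; "joint_positions": joint angles; "joint_vel": joint speeds; "effort": joint torques, N m; "eef_pos": TCP position; "tcp_rot": TCP orientation; "force": force on the tool from outside, world axes, zero at the start; "wrist_torque": the same for the moment, N m; "finger_gap": finger opening in m; "grip_force": force on a finger pad.
Only numpy, scipy, OpenCV 4.12 (cv2) and the standard library are available. Lean on these libraries where they do the work, as an engineer would, in place of code of your own. Each camera call takes 0.05 s, during which the arm holds its last target. There are 200 camera calls.

## Working session

There is one attempt and no reset: what is moved stays moved. The work goes in short steps, Python scripts to look and compute and a shell command to move; the robot and the scene stay as the last step left them, time stands still between calls to the robot, and variables do not carry over. Pictures are saved under pics/ and viewed, at most 10 in all, crops included, and the job is handed in when it is done.

```bash
mkdir -p pics; cat > h.py <<'E'
import numpy as np, cv2
from rig import manip, eyes, job, nets
def cloud(im):
    d=im["range_z"];K=im["mtx"];h,w=d.shape
    uv=np.stack(np.meshgrid(np.arange(w),np.arange(h)),-1).reshape(-1,1,2).astype(float)
    n=cv2.undistortPoints(uv,K,np.array([im["k1"],0,0,0,0.])).reshape(h,w,2)
    c=np.stack([n[...,0]*d,-n[...,1]*d,-d,np.ones_like(d)],-1)
    P=c@np.linalg.inv(im["extrinsics"]).T
    P=P[...,:3].copy();P[d==0]=np.nan
    return P
def pix(im,p):
    c=im["extrinsics"]@np.append(p,1);q=np.array([c[0],-c[1],-c[2]])
    return cv2.projectPoints(q.reshape(1,1,3),np.zeros(3),np.zeros(3),im["mtx"],np.array([im["k1"],0,0,0,0.]))[0].ravel()
def save(im,n): cv2.imwrite("pics/"+n,im["color"][...,::-1])
E
python3 - <<'E'
from h import *
np.set_printoptions(precision=4,suppress=True)
o=manip.get_obs();print(o["eef_pos"],o["tcp_rot"],o["t"])
a=eyes.get_image("scene");b=eyes.get_image("side")
cv2.imwrite("pics/a.png",np.vstack([a["color"],b["color"]])[...,::-1][:, :])
x=np.hstack([a["color"],b["color"]])[...,::-1];cv2.imwrite("pics/a.png",a["color"][...,::-1]);cv2.imwrite("pics/b.png",b["color"][...,::-1])
for n,im in (("scene",a),("side",b)):
  print(n,np.linalg.inv(im["extrinsics"])[:3,3])
  for q in ["rail","holder","eyelet","cup","steel","pepper_mill","apple_b","spice_jar"]:
    for r in nets.look_for(q,im)[:4]: print(q,round(r["p"],2),np.array(r["xyz"]),pix(im,r["xyz"]).round())
E
```

```text
[0.2503 0.5449 0.2385] [[-0.9086  0.4176 -0.0008]
 [ 0.4176  0.9086 -0.0011]
 [ 0.0003 -0.0013 -1.    ]] 0.0
scene [ 0.9433 -0.2434  0.957 ]
rail 0.86 [ 0.6117 -0.0405  0.1401] [264. 244.]
holder 0.92 [0.4698 0.2119 0.0442] [311. 172.]
holder 0.6 [0.4561 0.2929 0.0333] [330. 158.]
holder 0.43 [0.4353 0.1343 0.0259] [280. 181.]
holder 0.42 [ 0.4801 -0.2397  0.1636] [154. 243.]
eyelet 0.92 [0.4705 0.2128 0.0405] [311. 173.]
eyelet 0.92 [0.4637 0.2942 0.0335] [332. 159.]
eyelet 0.52 [0.4365 0.141  0.0191] [283. 182.]
cup 0.86 [ 0.4923 -0.2364  0.0682] [168. 263.]
steel 0.82 [ 0.3708 -0.2442  0.1496] [132. 212.]
steel 0.54 [ 0.4798 -0.2407  0.1633] [153. 243.]
steel 0.28 [ 0.4927 -0.2381  0.0708] [167. 263.]
pepper_mill 0.61 [0.7216 0.2527 0.0569] [385. 228.]
apple_b 0.6 [ 0.7829 -0.1105  0.0621] [283. 333.]
spice_jar 0.89 [0.587  0.3075 0.0716] [367. 179.]
side [-0.3437  0.6235  0.6503]
rail 0.92 [0.6004 0.0059 0.1384] [295. 194.]
holder 0.89 [0.4336 0.1406 0.0185] [284. 285.]
holder 0.72 [0.4556 0.2223 0.0328] [245. 286.]
holder 0.71 [0.4495 0.3047 0.0146] [211. 308.]
eyelet 0.81 [0.4238 0.1398 0.016 ] [287. 288.]
eyelet 0.64 [0.4555 0.2185 0.0321] [247. 286.]
eyelet 0.57 [0.4485 0.3036 0.0163] [212. 307.]
cup 0.78 [ 0.4561 -0.224   0.0549] [403. 225.]
steel 0.75 [ 0.4646 -0.2322  0.1567] [407. 186.]
steel 0.7 [ 0.3618 -0.2396  0.1355] [440. 209.]
pepper_mill 0.86 [0.712  0.2721 0.0631] [177. 230.]
apple_b 0.83 [ 0.7544 -0.0943  0.0311] [294. 202.]
apple_b 0.66 [0.4563 0.2217 0.033 ] [245. 286.]
spice_jar 0.78 [0.56   0.3282 0.0632] [178. 266.]
```

View pics/a.png

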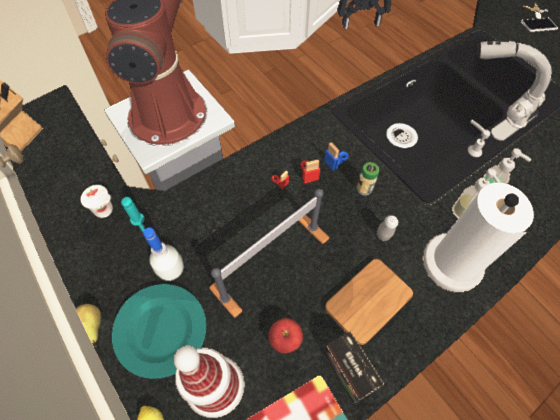

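View pics/b.png

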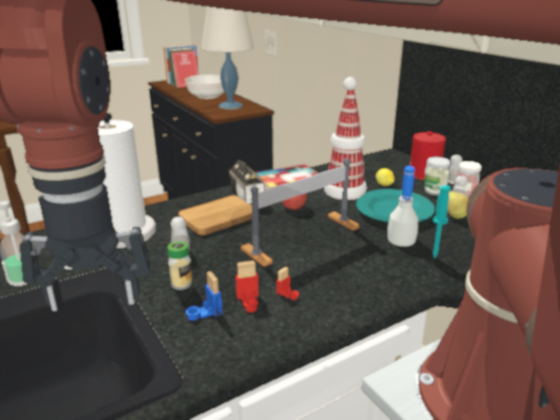

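The scene picture shows three holder-like things: large red (311,172), small red (281,181) and blue (333,157). The steel is the blue handle in the cup (153,240), and its turquoise look-alike is at (132,212). I choose the large red holder and the blue-handled steel, and check both in a crop.

```bash
python3 - <<'E'
from h import *
np.set_printoptions(precision=4,suppress=True)
ims={n:eyes.get_image(n) for n in("scene","side")}
a,b=ims["scene"]["color"],ims["side"]["color"]
c1=cv2.resize(a[135:205,260:360],None,fx=4,fy=4,interpolation=2);c2=cv2.resize(b[250:325,180:310],(400,280),interpolation=2)
cv2.imwrite("pics/c.png",np.hstack([c1,c2])[...,::-1])
for n,im in ims.items():
  P=cloud(im);H=cv2.cvtColor(im["color"],cv2.COLOR_RGB2HSV)
  X=P[...,0];Y=P[...,1];Z=P[...,2]
  # bar: high pts
  m=(Z>.135)&(Z<.173)&(X>.5)&(X<.72)&(abs(Y)<.11)
  p=P[m];c=p.mean(0);print(n,"bar",len(p),c,np.linalg.svd(p[:,:2]-c[:2],full_matrices=0)[2][0],np.percentile(p[:,2],[1,50,99]))
  m=(Z>.172)&(Z<.2)&(X>.5)&(X<.72)&(abs(Y)<.25)
  p=P[m];
  for s in(1,-1):
    q=p[p[:,1]*s>0];print("post",len(q),q.mean(0),q.max(0))
  red=(((H[...,0]<8)|(H[...,0]>172))&(H[...,1]>120))
  box=(X>.38)&(X<.54)&(Y>.18)&(Y<.255)&(Z>.006)
  p=P[box];hh=H[box]
  print("holder",len(p),p.min(0),p.max(0))
  for lo,hi in((.006,.02),(.02,.05),(.053,.09)):
    q=p[(p[:,2]>lo)&(p[:,2]<hi)];
    if len(q)>4:
      print(lo,len(q),q.mean(0),q.min(0),q.max(0),cv2.minAreaRect((q[:,:2]*1000).astype(np.float32)))
  blue=(H[...,0]>100)&(H[...,0]<130)&(H[...,1]>120)&(X>.4)&(X<.56)&(Y<-.15)&(Y>-.3)&(Z>.1)
  p=P[blue];print("steel",len(p),p.mean(0),p.min(0),p.max(0))
E
```

```text
scene bar 747 [ 0.6097 -0.0038  0.1576] [-0.0998  0.995 ] [0.1354 0.1594 0.1724]
post 74 [0.5979 0.1147 0.1833] [0.6088 0.1323 0.1899]
post 99 [ 0.6246 -0.153   0.1833] [ 0.6343 -0.0006  0.1903]
holder 328 [0.3971 0.1934 0.0063] [0.4807 0.2456 0.0875]
0.006 76 [0.4499 0.2191 0.0134] [0.3971 0.1934 0.0063] [0.4807 0.2456 0.02  ] ((438.9149169921875, 220.26998901367188), (41.83464050292969, 76.91917419433594), 78.57013702392578)
0.02 105 [0.4703 0.213  0.0359] [0.4514 0.1946 0.0203] [0.4805 0.2354 0.0499] ((472.02154541015625, 212.52685546875), (45.607322692871094, 17.301509857177734), 52.93436813354492)
0.053 123 [0.468  0.2156 0.0719] [0.458  0.1971 0.0531] [0.4795 0.2341 0.0875] ((467.1772155761719, 217.24664306640625), (38.400672912597656, 13.982632637023926), 71.91151428222656)
steel 232 [ 0.4776 -0.2378  0.1763] [ 0.4609 -0.2506  0.1299] [ 0.4858 -0.2258  0.2027]
side bar 1034 [0.6038 0.0047 0.1545] [ 0.1016 -0.9948] [0.1354 0.1546 0.1724]
post 78 [0.5907 0.1119 0.1812] [0.6068 0.1315 0.1921]
post 73 [ 0.6178 -0.1405  0.1797] [ 0.6331 -0.0007  0.1902]
holder 796 [0.4073 0.1935 0.0061] [0.4789 0.2409 0.0861]
0.006 240 [0.4411 0.222  0.0121] [0.4073 0.1955 0.0061] [0.4767 0.2409 0.0199] ((439.93719482421875, 228.28216552734375), (45.150230407714844, 58.43997573852539), 58.26103210449219)
0.02 250 [0.4578 0.217  0.0351] [0.4477 0.1941 0.0201] [0.4789 0.2372 0.05  ] ((459.1663818359375, 216.8786163330078), (43.48949432373047, 19.08504295349121), 57.483158111572266)
0.053 264 [0.4612 0.215  0.0703] [0.4525 0.1935 0.0531] [0.4732 0.2317 0.0861] ((462.19744873046875, 213.4205780029297), (38.786781311035156, 16.036638259887695), 70.75970458984375)
steel 273 [ 0.466  -0.2344  0.1662] [ 0.4574 -0.2512  0.1272] [ 0.4804 -0.2253  0.2027]
```

View pics/c.png

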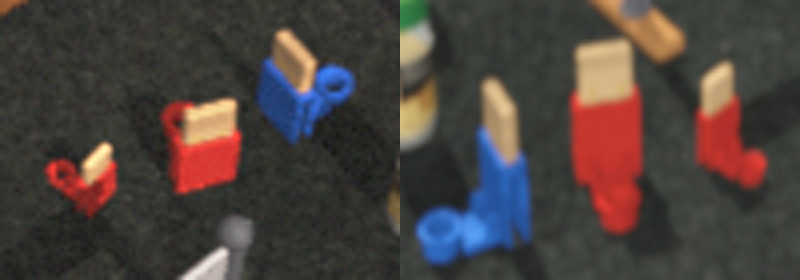

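The crop confirms it: the middle red one is the larger holder, with its fin in the middle and its eyelet towards the robot. I move above it now.

```bash
python3 -m creep '[-0.92,-0.585,0,0,1, -0.92,-0.585,0,0,1, -0.92,-0.585,0,0,1, -0.92,-0.585,0,0,1, -0.92,-0.585,0,0,1, -0.92,-0.585,0,0,1, -0.92,-0.585,0,0,1, -0.92,-0.585,0,0,1, -0.92,-0.585,0,0,1, -0.92,-0.585,0,0,1, -0.92,-0.585,0,0,1, -0.92,-0.585,0,0,1]' 40
python3 -m creep '[0,0,0,1,1, 0,0,0,1,1, 0,0,0,1,1, 0,0,0,1,1, 0,0,0,1,1, 0,0,0,1,1, 0,0,0,1,1, 0,0,0,1,1, 0,0,0,1,1, 0,0,0,1,1, 0,0,0,1,1, 0,0,0,1,1]'
python3 -m creep '[0,0,0,1,1, 0,0,0,1,1, 0,0,0,1,1, 0,0,0,1,1, 0,0,0,1,1, 0,0,0,1,1, 0,0,0,0.3,1, 0,0,0,0,1]'
cat > f.py <<'E'
from h import *
np.set_printoptions(precision=4,suppress=True)
o=manip.get_obs();print(o["eef_pos"],o["tcp_rot"].__array__() if hasattr(o["tcp_rot"],'__array__') else np.array(o["tcp_rot"]),o["joint_positions"],o["t"])
im=eyes.get_image("wrist");save(im,"w1.png")
P=cloud(im);X,Y,Z=P[...,0],P[...,1],P[...,2]
box=(X>.38)&(X<.54)&(Y>.18)&(Y<.255)&(Z>.006)
p=P[box]
for lo,hi in((.008,.02),(.053,.09),(.079,.09)):
    q=p[(p[:,2]>lo)&(p[:,2]<hi)];
    if len(q)>4: print(lo,len(q),q.mean(0),q.min(0),q.max(0),cv2.minAreaRect((q[:,:2]*1000).astype(np.float32)))
E
python3 f.py
```

```text
t: 2.2
eef_pos: [0.4642, 0.2143, 0.2395]
tcp_rot: [[-0.909, 0.418, 0.0], [0.418, 0.909, 0.0], [-0.0, 0.0, -1.0]]
force: [0.3, 0.6, -0.5]
finger_gap: 0.0851
grip_force: 0.0
t: 3.4
eef_pos: [0.4636, 0.2156, 0.2394]
tcp_rot: [[-0.176, 0.984, 0.0], [0.984, 0.176, 0.0], [0.0, 0.0, -1.0]]
force: [-0.2, -0.1, -0.1]
finger_gap: 0.0853
grip_force: 0.0
t: 4.2
eef_pos: [0.4636, 0.2155, 0.2394]
tcp_rot: [[0.317, 0.948, 0.0], [0.948, -0.317, 0.0], [0.0, 0.0, -1.0]]
force: [0.4, -0.2, 0.7]
finger_gap: 0.0853
grip_force: 0.0
[0.4636 0.2155 0.2394] [[ 0.3175  0.9483  0.0001]
 [ 0.9483 -0.3175  0.0001]
 [ 0.0001  0.0001 -1.    ]] [ 0.1789 -0.1672 -0.1687  1.5691  0.      2.0728] 4.2
0.008 531 [0.4275 0.2278 0.0139] [0.4067 0.2068 0.008 ] [0.4769 0.2437 0.0198] ((440.3597412109375, 227.7838592529297), (35.031558990478516, 66.1169662475586), 72.50031280517578)
0.053 557 [0.4638 0.2187 0.0805] [0.4524 0.1978 0.053 ] [0.4738 0.2336 0.0854] ((463.1351623535156, 216.3389129638672), (37.582576751708984, 12.165956497192383), 71.14981079101562)
0.079 477 [0.4631 0.2166 0.083 ] [0.4536 0.1978 0.0791] [0.4722 0.2333 0.0854] ((462.8770751953125, 215.66497802734375), (36.150936126708984, 9.52167797088623), 71.2872314453125)
```

View pics/w1.png

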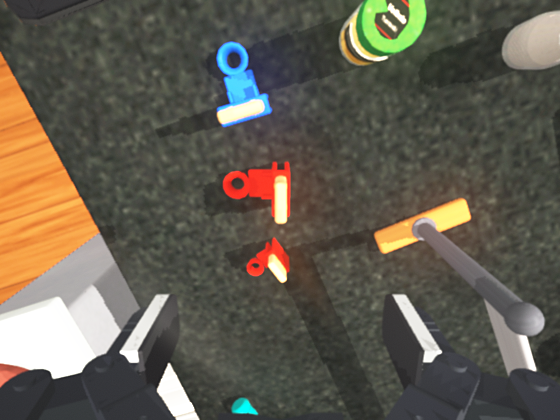

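```bash
python3 -m creep '[0,0,0.8,0,1, 0,0,0.8,0,1, 0,0,0.8,0,1, 0,0,0.8,0,1, 0,0,0.8,0,1, 0,0,0.8,0,1, 0,0,0.7,0,0.7, 0,0,0.37,0,0.5, 0,0,0,0,0.3, 0,0,0,0,0.1, 0,0,0,0,0, 0,0,0,0,0]' 40
python3 -m creep '[0,0,0,0,0, 0,0,0,0,0, 0,0,0,0,0, 0,0,0,0,0]'
```

```text
t: 5.45
eef_pos: [0.4644, 0.2158, 0.0646]
tcp_rot: [[0.318, 0.948, 0.002], [0.948, -0.318, 0.001], [0.001, 0.002, -1.0]]
force: [-0.2, 0.6, 4.2]
finger_gap: 0.0094
grip_force: 43.4
t: 5.85
eef_pos: [0.4644, 0.2158, 0.0646]
tcp_rot: [[0.318, 0.948, 0.002], [0.948, -0.318, 0.001], [0.001, 0.002, -1.0]]
force: [-1.3, -1.1, 6.2]
finger_gap: 0.0089
grip_force: 43.6
```

```bash
python3 -m creep '[0,0,-0.92,0,0, 0,0,-0.92,0,0, 0,0,-0.92,-0.885,0, 0,0,-0.92,-0.885,0, 0,0,-0.92,-0.885,0, 0,0,-0.92,-0.885,0, 0,0,-0.92,-0.885,0, 0,0,-0.92,-0.885,0]'
python3 -m creep '[-0.7,0.36,0,0,0, -0.7,0.36,0,0,0, -0.7,0.36,0,0,0, -0.7,0.36,0,0,0, -0.7,0.36,0,0,0, -0.7,0.36,0,0,0, -0.7,0.36,0,0,0, -0.7,0.36,0,0,0, -0.7,0.36,0,0,0, -0.7,0.36,0,0,0, -0.63,0.36,0,0,0, 0,0,0,0,0]'
cat > g.py <<'E'
from h import *
import sys
np.set_printoptions(precision=4,suppress=True)
o=manip.get_obs();T=np.array(o["eef_pos"]);print(T,np.array(o["tcp_rot"]).round(3).tolist(),o["force"],o["t"])
d=np.array([-.1,.995]);n=np.array([.995,.1])
for c in ("wrist","scene","side"):
  im=eyes.get_image(c);save(im,sys.argv[1]+c+".png")
  P=cloud(im);r=P[...,:2]-np.array([.607,0]);s=r@d;e=r@n;Z=P[...,2]
  H=cv2.cvtColor(im["color"],cv2.COLOR_RGB2HSV)
  m=(abs(e)<.025)&(abs(s)<.125)&(abs(s)>.045)&(Z>.166)&(Z<.176)
  if m.sum()>5: print(c,"bartop",m.sum(),[ (e[m&k].mean().round(4),e[m&k].min().round(4),e[m&k].max().round(4)) for k in (s>0,s<0) if (m&k).any()],np.median(Z[m]))
  red=((H[...,0]<8)|(H[...,0]>172))&(H[...,1]>140)&(abs(e)<.08)&(abs(s)<.06)&(Z>.1)
  if red.sum()>5:
    R=np.c_[e[red],s[red],Z[red]];print(c,"red",len(R),R.min(0),R.max(0),R.mean(0))
    leg=R[R[:,0]>-.02];print("  leg",len(leg),np.percentile(leg,[2,50,98],axis=0).tolist())
    ey=R[R[:,0]<-.028];
    if len(ey)>5: print("  eye",len(ey),ey.mean(0),ey.min(0),ey.max(0))
E
python3 g.py p1_
```

```text
t: 6.65
eef_pos: [0.4634, 0.2155, 0.2853]
tcp_rot: [[-0.104, 0.995, 0.0], [0.995, 0.104, 0.0], [0.0, 0.0, -1.0]]
force: [0.0, -0.0, -2.0]
finger_gap: 0.0096
grip_force: 42.5
t: 7.85
eef_pos: [0.6056, -0.0024, 0.2832]
tcp_rot: [[-0.098, 0.995, -0.001], [0.995, 0.098, -0.0], [-0.0, -0.001, -1.0]]
force: [-1.1, 0.2, -1.6]
finger_gap: 0.0093
grip_force: 42.5
[ 0.6056 -0.0024  0.2832] [[-0.098, 0.995, -0.001], [0.995, 0.098, -0.0], [-0.0, -0.001, -1.0]] [-1.0573  0.1941 -1.5525] 7.85
wrist bartop 1051 [(np.float64(-0.002), np.float64(-0.0052), np.float64(0.0009))] 0.17000643661622303
wrist red 4683 [-0.0613 -0.0164  0.219 ] [0.0487 0.0203 0.3464] [-0.0258  0.003   0.2372]
  leg 1895 [[-0.01959465031675155, -0.013209639527704885, 0.22331576246562165], [-0.0083834920203001, 0.014445430368405338, 0.24889853603926218], [0.005735508237145575, 0.01985353688441139, 0.2716351171460355]]
  eye 2150 [-0.0434 -0.002   0.2292] [-0.0613 -0.0163  0.219 ] [-0.028   0.0121  0.2352]
scene bartop 201 [(np.float64(0.0013), np.float64(-0.0032), np.float64(0.0081)), (np.float64(0.0011), np.float64(-0.0027), np.float64(0.004))] 0.16971637191670053
scene red 620 [-0.0713 -0.0596  0.2198] [0.0648 0.0308 0.7361] [ 0.0051 -0.0105  0.3906]
  leg 471 [[-0.007556529793974753, -0.05477732350530662, 0.22319067903667256], [0.007809103151245564, -0.014491183186316373, 0.2697884077656154], [0.05575342451291909, 0.02106042667440516, 0.7282397400915704]]
  eye 139 [-0.044  -0.002   0.2434] [-0.0713 -0.0346  0.2198] [-0.0281  0.0133  0.6766]
side bartop 87 [(np.float64(-0.0029), np.float64(-0.0111), np.float64(0.0019))] 0.16938489894020453
side red 225 [-0.0266 -0.0066  0.2213] [0.0089 0.0222 0.2726] [-0.0074  0.0106  0.2467]
  leg 215 [[-0.017849265288480656, -0.002819514344890574, 0.22376957921529605], [-0.0085681520194875, 0.011762387197815041, 0.24749506837764196], [0.005335454609086924, 0.020695513907724186, 0.27095257303076936]]
```

View pics/p1_wrist.png

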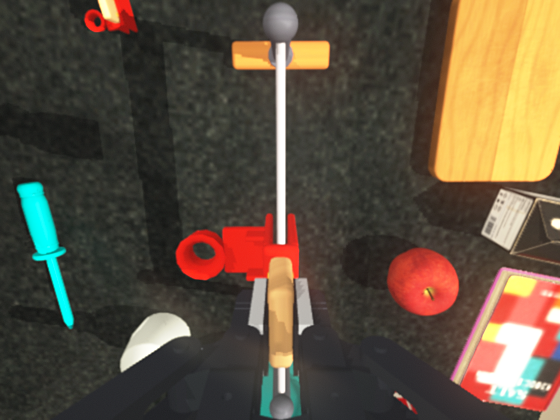

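The wrist picture shows the bar at column ~281, the saddle body at columns 264–299 and the fin at ~280, so they're nearly aligned. I descend to 10 mm above the bar and measure finely.

```bash
python3 -m creep '[0,0,0.64,0,0, 0,0,0.64,0,0, 0,0,0,0,0, 0,0,0,0,0]'
cat > k.py <<'E'
from h import *
np.set_printoptions(precision=4,suppress=True)
o=manip.get_obs();T=np.array(o["eef_pos"]);R=np.array(o["tcp_rot"]);print(T,R.round(4).tolist(),o["force"])
im=eyes.get_image("wrist");save(im,"k.png")
K=im["mtx"];E=np.linalg.inv(im["extrinsics"])
def hit(u,v,z):
    n=cv2.undistortPoints(np.array([[[u,v]]],float),K,np.array([im["k1"],0,0,0,0.])).ravel()
    d=E[:3,:3]@np.array([n[0],-n[1],-1]);p=E[:3,3]+d*(z-E[2,3])/d[2]
    return R.T@(p-T)
P=cloud(im);Z=P[...,2];C=im["color"].astype(int);H=cv2.cvtColor(im["color"],cv2.COLOR_RGB2HSV)
print("cam in tool",R.T@(E[:3,3]-T))
def runs(m,z,rows,lab,lo=200,hi=360):
  for v in rows:
    c=np.where(m[v,lo:hi])[0]+lo
    if len(c): a,b=hit(c.min()-.5,v,z),hit(c.max()+.5,v,z);print(lab,v,c.min(),c.max(),"x",a[0].round(4),"y",(a[1]*1e3).round(2),(b[1]*1e3).round(2),"mid",((a[1]+b[1])*500).round(2))
runs((Z>.160)&(Z<.176),.1685,range(80,230,15),"bar")
red=((H[...,0]<8)|(H[...,0]>172))&(H[...,1]>140)
b=T[2]-.0646
runs(red&(Z>b+.035)&(Z<b+.06),b+.049,range(215,290,8),"saddle",255,340)
runs((Z>b+.076)&(Z<b+.09)&(H[...,0]>8)&(H[...,0]<30),b+.083,range(250,370,12),"fin",240,320)
E
python3 k.py
```

```text
t: 8.4
eef_pos: [0.6044, 0.0004, 0.2461]
tcp_rot: [[-0.101, 0.995, -0.0], [0.995, 0.101, 0.0], [0.0, -0.0, -1.0]]
force: [0.9, 0.4, -0.6]
finger_gap: 0.009
grip_force: 42.5
[0.6044 0.0004 0.2461] [[-0.1014, 0.9948, -0.0002], [0.9948, 0.1014, 0.0002], [0.0002, -0.0002, -1.0]] [ 0.903   0.4274 -0.5671]
cam in tool [ 0.0855 -0.0008 -0.1352]
bar 80 278 288 x 0.0942 y -2.38 3.68 mid 0.65
bar 95 278 288 x 0.0865 y -2.4 3.74 mid 0.67
bar 110 278 287 x 0.0785 y -2.42 3.24 mid 0.41
bar 125 278 287 x 0.0703 y -2.44 3.29 mid 0.43
bar 140 278 287 x 0.0619 y -2.46 3.35 mid 0.44
bar 155 278 287 x 0.0533 y -2.49 3.41 mid 0.46
bar 170 278 287 x 0.0444 y -2.51 3.47 mid 0.48
bar 185 278 287 x 0.0352 y -2.53 3.53 mid 0.5
bar 200 278 287 x 0.0258 y -2.56 3.6 mid 0.52
bar 215 278 287 x 0.0161 y -2.58 3.66 mid 0.54
saddle 239 264 297 x 0.0249 y -8.43 6.97 mid -0.73
saddle 247 263 297 x 0.0209 y -8.95 7.03 mid -0.96
saddle 255 263 298 x 0.0169 y -9.01 7.56 mid -0.73
saddle 263 263 297 x 0.0129 y -9.08 7.16 mid -0.96
saddle 271 263 297 x 0.0088 y -9.14 7.22 mid -0.96
fin 286 269 292 x 0.0199 y -5.15 3.67 mid -0.74
fin 298 252 309 x 0.0149 y -11.53 10.05 mid -0.74
fin 310 250 311 x 0.0097 y -12.41 10.94 mid -0.74
fin 322 248 317 x 0.0045 y -13.32 13.37 mid 0.03
fin 334 268 293 x -0.0009 y -5.75 4.28 mid -0.73
fin 346 268 293 x -0.0065 y -5.82 4.35 mid -0.73
fin 358 269 292 x -0.0122 y -5.48 4.02 mid -0.73
```

```bash
python3 -m creep '[0,0.044,0,0,0, 0,0,0.2,0,0, 0,0,0.2,0,0, 0,0,0.2,0,0, 0,0,0.1,0,0, 0,0,0,0,0]'; python3 k.py | grep -v fin
```

```text
t: 9.05
eef_pos: [0.6057, -0.0001, 0.2238]
tcp_rot: [[-0.101, 0.995, -0.001], [0.995, 0.101, 0.0], [0.0, -0.001, -1.0]]
force: [0.7, -0.0, -1.9]
finger_gap: 0.0094
grip_force: 42.5
[ 0.6057 -0.0001  0.2238] [[-0.1006, 0.9949, -0.0011], [0.9949, 0.1006, 0.0004], [0.0005, -0.0011, -1.0]] [ 0.7058 -0.037  -1.8955]
cam in tool [ 0.0855 -0.0008 -0.1352]
bar 80 275 286 x 0.0933 y -3.69 2.22 mid -0.74
bar 95 275 286 x 0.0864 y -3.73 2.26 mid -0.73
bar 110 275 286 x 0.0792 y -3.77 2.3 mid -0.73
bar 125 275 286 x 0.0719 y -3.81 2.35 mid -0.73
bar 140 275 286 x 0.0644 y -3.85 2.39 mid -0.73
bar 155 275 286 x 0.0567 y -3.9 2.44 mid -0.73
bar 170 275 285 x 0.0487 y -3.94 1.95 mid -1.0
bar 185 275 285 x 0.0405 y -3.99 1.99 mid -1.0
bar 200 276 285 x 0.032 y -3.48 2.03 mid -0.73
bar 215 267 293 x 0.0234 y -8.55 6.54 mid -1.0
saddle 239 264 297 x 0.0249 y -8.43 6.96 mid -0.73
saddle 247 263 297 x 0.0209 y -8.95 7.03 mid -0.96
saddle 255 263 298 x 0.0169 y -9.01 7.55 mid -0.73
saddle 263 263 297 x 0.0129 y -9.08 7.15 mid -0.96
saddle 271 263 297 x 0.0088 y -9.15 7.21 mid -0.97
```

The legs are about 11 mm over the bar with no contact force and well aligned, so I continue down.

```bash
python3 -m creep '[0,0,0.3,0,0, 0,0,0.3,0,0, 0,0,0.3,0,0, 0,0,0.1,0,0, 0,0,0,0,0]'; python3 -m creep '[0,0,0.1,0,0, 0,0,0.05,0,0, 0,0,0,0,0]'
```

```text
t: 9.6
eef_pos: [0.6057, -0.0, 0.1937]
tcp_rot: [[-0.101, 0.995, -0.001], [0.995, 0.101, 0.0], [0.0, -0.001, -1.0]]
force: [-0.3, 0.1, -1.7]
finger_gap: 0.0091
grip_force: 42.5
t: 9.9
eef_pos: [0.6061, -0.0001, 0.1901]
tcp_rot: [[-0.101, 0.995, 0.0], [0.995, 0.101, 0.0], [0.0, 0.0, -1.0]]
force: [-0.2, 0.5, -2.0]
finger_gap: 0.0089
grip_force: 42.5
```

```bash
python3 -m creep '[0,0,0.05,0,0, 0,0,0,0,0]'; python3 -m creep '[0,0,0,0,0.15, 0,0,0,0,0.3, 0,0,0,0,0.4, 0,0,0,0,0.4, 0,0,0,0,0.4, 0,0,-0.5,0,0.4, 0,0,-1,0,0.4, 0,0,-1,0,0.4, 0,0,-1,0,0.4]'; python3 g.py p2_
```

```text
t: 10.1
eef_pos: [0.6063, -0.0002, 0.1896]
tcp_rot: [[-0.101, 0.995, 0.001], [0.995, 0.101, -0.0], [-0.0, 0.001, -1.0]]
force: [-1.1, 0.3, 4.0]
finger_gap: 0.0093
grip_force: 43.4
t: 11.0
eef_pos: [0.606, -0.0001, 0.296]
tcp_rot: [[-0.101, 0.995, 0.001], [0.995, 0.101, -0.0], [-0.0, 0.001, -1.0]]
force: [0.1, 0.4, -0.4]
finger_gap: 0.0343
grip_force: 0.0
[ 0.606  -0.0001  0.296 ] [[-0.101, 0.995, 0.001], [0.995, 0.101, -0.0], [-0.0, 0.001, -1.0]] [ 0.1221  0.3935 -0.407 ] 11.0
wrist bartop 1489 [(np.float64(-0.0021), np.float64(-0.0049), np.float64(0.0009)), (np.float64(-0.0019), np.float64(-0.0046), np.float64(0.0007))] 0.17011713357739244
wrist red 2121 [-0.0591 -0.0213  0.1257] [0.0526 0.0223 0.3524] [-0.0229  0.0027  0.1464]
  leg 972 [[-0.019365532857655847, -0.0188092574586765, 0.13001318436241863], [-0.008561742230273856, 0.007782972645161819, 0.1717569661695878], [0.007235671039232586, 0.021778054335828884, 0.1795392156715917]]
  eye 853 [-0.0423 -0.0004  0.1354] [-0.0591 -0.0139  0.1257] [-0.028   0.0139  0.1406]
scene bartop 194 [(np.float64(0.0013), np.float64(-0.003), np.
[... 194 characters left out ...]
 308 [[-0.0031561409377509593, -0.052595870234647533, 0.12912388775396752], [0.009271208189280785, -0.0055578898142095035, 0.1740524825802252], [0.05378793991567781, 0.02244436508799179, 0.7194641322443621]]
  eye 119 [-0.0423 -0.0028  0.1944] [-0.0559 -0.0344  0.1244] [-0.0283  0.0149  0.6844]
side bartop 85 [(np.float64(-0.0034), np.float64(-0.0097), np.float64(0.003))] 0.16962662977985676
side red 210 [-0.033  -0.0106  0.1269] [-0.0016  0.021   0.178 ] [-0.0094  0.0064  0.151 ]
  leg 197 [[-0.018157428893140513, -0.009252337876827704, 0.12865036418679598], [-0.007613370746683655, 0.008719434626383063, 0.15147852920722088], [-0.004156780081401111, 0.019098788114015972, 0.1765723725968954]]
```

```bash
python3 - <<'E'
import cv2,numpy as np
a=cv2.imread("pics/p2_scene.png")[150:300,180:350];b=cv2.imread("pics/p2_side.png")[140:290,210:380]
cv2.imwrite("pics/d.png",np.hstack([cv2.resize(x,(400,353),interpolation=2) for x in(a,b)]))
E
```

```text
(no output)
```

View pics/d.png

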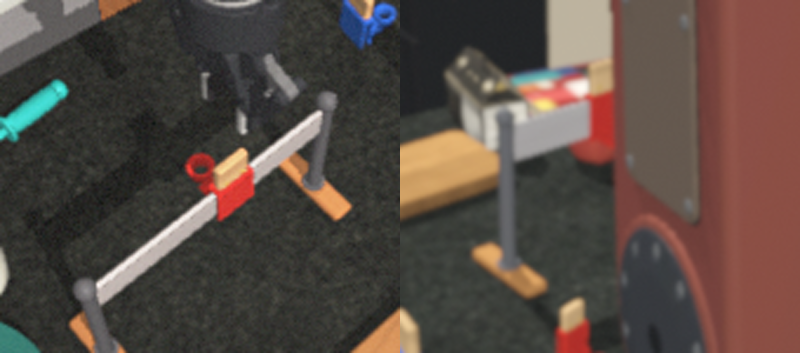

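The holder is seated on the bar with its eyelet towards the robot (red eyelet at crop 200,165). Next I go over the steel.

```bash
python3 -m creep '[-0.74,-0.52,0,0,1, -0.74,-0.52,0,0,1, -0.74,-0.52,0,0,1, -0.74,-0.52,0,0,1, -0.74,-0.52,0,0,1, -0.74,-0.52,0,0,1, -0.74,-0.52,0,0,1, -0.74,-0.52,0,0,1, -0.74,-0.52,0,0,1, -0.74,-0.52,0,0,1, 0,0,0,-0.9,1, 0,0,0,-0.9,1]' >/dev/null
python3 -m creep '[0,0,0,-1,1, 0,0,0,-1,1, 0,0,0,-1,1, 0,0,0,-1,1, 0,0,0,-1,1, 0,0,0,-1,1, 0,0,0,-1,1, 0,0,0,-1,1, 0,0,0,-1,1, 0,0,0,-1,1, 0,0,0,-1,1, 0,0,0,-1,1]'>/dev/null
python3 -m creep '[0,0,0,-1,1, 0,0,0,-1,1, 0,0,0,-1,1, 0,0,0,-1,1, 0,0,0,-1,1, 0,0,0,-0.83,1, 0,0,0,0,1]'
cat > s.py <<'E'
from h import *
np.set_printoptions(precision=4,suppress=True)
o=manip.get_obs();T=np.array(o["eef_pos"]);R=np.array(o["tcp_rot"]);print(T,R.round(3).tolist(),o["joint_positions"])
for c in("wrist","scene","side"):
  im=eyes.get_image(c)
  if c=="wrist": save(im,"s.png")
  P=cloud(im);X,Y,Z=P[...,0],P[...,1],P[...,2];H=cv2.cvtColor(im["color"],cv2.COLOR_RGB2HSV)
  blue=(H[...,0]>100)&(H[...,0]<130)&(H[...,1]>100)&(X>.4)&(X<.56)&(Y<-.15)&(Y>-.3)&(Z>.1)
  for lo,hi in((.11,.125),(.125,.15),(.15,.175),(.175,.197),(.196,.21)):
    q=P[blue&(Z>lo)&(Z<hi)]
    if len(q)>8: print(c,lo,len(q),np.median(q,0),((np.percentile(q,2,0)+np.percentile(q,98,0))/2),q.min(0),q.max(0))
E
python3 s.py
```

```text
t: 14.25
eef_pos: [0.473, -0.2365, 0.2931]
tcp_rot: [[-0.995, -0.101, -0.001], [-0.101, 0.995, 0.001], [0.001, 0.001, -1.0]]
force: [0.5, 0.2, 0.0]
finger_gap: 0.0852
grip_force: 0.0
[ 0.473  -0.2365  0.2931] [[-0.995, -0.101, -0.001], [-0.101, 0.995, 0.001], [0.001, 0.001, -1.0]] [-0.7113 -0.0922 -0.0015  1.6624  0.0001 -0.8126]
wrist 0.125 102 [ 0.4583 -0.2403  0.1427] [ 0.4599 -0.2402  0.1383] [ 0.4568 -0.25    0.1265] [ 0.464  -0.2301  0.1498]
wrist 0.15 229 [ 0.4581 -0.24    0.1626] [ 0.4602 -0.2394  0.1625] [ 0.4563 -0.25    0.15  ] [ 0.4638 -0.2285  0.175 ]
wrist 0.175 244 [ 0.4594 -0.2392  0.1811] [ 0.4632 -0.2389  0.1862] [ 0.4568 -0.2512  0.175 ] [ 0.4742 -0.227   0.1969]
wrist 0.196 380 [ 0.4626 -0.2381  0.1991] [ 0.4681 -0.239   0.1987] [ 0.4572 -0.2505  0.1961] [ 0.4802 -0.2274  0.2018]
scene 0.125 42 [ 0.4813 -0.2373  0.1424] [ 0.4788 -0.238   0.1396] [ 0.4726 -0.2499  0.1287] [ 0.4843 -0.2258  0.1499]
scene 0.15 65 [ 0.4812 -0.2385  0.1626] [ 0.4793 -0.2382  0.1626] [ 0.474  -0.2505  0.1504] [ 0.4847 -0.2261  0.1748]
scene 0.175 54 [ 0.48   -0.2383  0.1814] [ 0.4773 -0.238   0.1858] [ 0.4709 -0.2502  0.175 ] [ 0.4838 -0.2258  0.1966]
scene 0.196 84 [ 0.4736 -0.2377  0.1996] [ 0.4729 -0.2377  0.1995] [ 0.4618 -0.2486  0.1961] [ 0.4831 -0.2271  0.2033]
side 0.15 54 [ 0.4643 -0.2321  0.1686] [ 0.4684 -0.2379  0.1688] [ 0.459  -0.2502  0.1628] [ 0.4789 -0.2254  0.1748]
side 0.175 78 [ 0.4642 -0.2328  0.1851] [ 0.4691 -0.2358  0.1866] [ 0.456  -0.2482  0.1763] [ 0.4824 -0.2258  0.1966]
side 0.196 41 [ 0.4676 -0.2355  0.2008] [ 0.469  -0.2383  0.1996] [ 0.4586 -0.2501  0.1961] [ 0.4797 -0.2292  0.2041]
```

View pics/s.png

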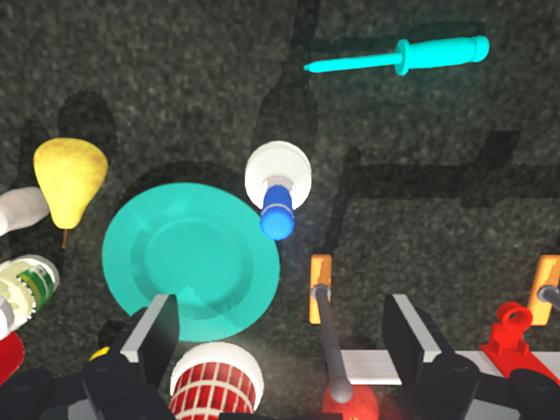

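The wrist picture shows the blue handle upright in the cup at (278,215). The turquoise one is well away at (440,52). I descend and grasp.

```bash
python3 -m creep '[0.12,-0.055,0.3,0,1, 0,0,0.8,0,1, 0,0,0.8,0,1, 0,0,0.8,0,1, 0,0,0.8,0,1, 0,0,0.8,0,1, 0,0,0.6,0,1, 0,0,0,0,0.6, 0,0,0,0,0.3, 0,0,0,0,0.1, 0,0,0,0,0, 0,0,0,0,0]' 60
python3 -m creep '[0,0,0,0,0, 0,0,0,0,0, 0,0,0,0,0]'; python3 s.py
```

```text
t: 15.6
eef_pos: [0.4703, -0.2392, 0.1479]
tcp_rot: [[-0.995, -0.1, 0.002], [-0.1, 0.995, -0.001], [-0.001, -0.002, -1.0]]
force: [-0.9, -0.5, 4.5]
finger_gap: 0.0237
grip_force: 58.5
t: 15.9
eef_pos: [0.4703, -0.2392, 0.1479]
tcp_rot: [[-0.995, -0.1, 0.002], [-0.1, 0.995, -0.001], [-0.001, -0.002, -1.0]]
force: [-0.6, -0.0, 7.2]
finger_gap: 0.0238
grip_force: 58.6
[ 0.4703 -0.2392  0.1479] [[-0.995, -0.1, 0.002], [-0.1, 0.995, -0.001], [-0.001, -0.002, -1.0]] [-0.7186 -0.1176 -0.2892  1.3971 -0.0001 -0.8189]
wrist 0.11 30 [ 0.4588 -0.2403  0.1207] [ 0.4595 -0.2407  0.1205] [ 0.458  -0.2458  0.1188] [ 0.4611 -0.2355  0.1222]
wrist 0.125 950 [ 0.4585 -0.2401  0.1415] [ 0.4607 -0.2394  0.1386] [ 0.4563 -0.251   0.1254] [ 0.467  -0.2273  0.15  ]
wrist 0.15 2050 [ 0.4584 -0.2398  0.164 ] [ 0.4608 -0.2392  0.1627] [ 0.4559 -0.251   0.15  ] [ 0.4677 -0.2271  0.175 ]
wrist 0.175 3107 [ 0.4593 -0.2411  0.1844] [ 0.466  -0.2399  0.1862] [ 0.4558 -0.2574  0.175 ] [ 0.4815 -0.224   0.197 ]
wrist 0.196 3315 [ 0.4614 -0.2406  0.1998] [ 0.4615 -0.2411  0.2028] [ 0.4504 -0.2577  0.196 ] [ 0.4765 -0.2238  0.21  ]
scene 0.125 41 [ 0.4813 -0.2375  0.14  ] [ 0.48   -0.2371  0.137 ] [ 0.4732 -0.2478  0.1254] [ 0.4843 -0.2258  0.1492]
scene 0.15 70 [ 0.481  -0.2366  0.1639] [ 0.4792 -0.2368  0.1625] [ 0.4717 -0.2489  0.1502] [ 0.4845 -0.2254  0.1749]
scene 0.175 49 [ 0.4799 -0.2389  0.182 ] [ 0.4771 -0.2373  0.1863] [ 0.4646 -0.2496  0.1755] [ 0.4833 -0.2258  0.1964]
scene 0.196 43 [ 0.477  -0.2367  0.1995] [ 0.4774 -0.2367  0.1991] [ 0.4714 -0.2469  0.1961] [ 0.4844 -0.2271  0.2033]
side 0.15 23 [ 0.4611 -0.2385  0.1687] [ 0.4637 -0.246   0.1687] [ 0.4574 -0.2587  0.1622] [ 0.4718 -0.2349  0.1747]
side 0.175 49 [ 0.4614 -0.2379  0.1855] [ 0.4671 -0.2429  0.186 ] [ 0.4562 -0.2622  0.1755] [ 0.4806 -0.2233  0.1968]
side 0.196 23 [ 0.4614 -0.2343  0.1999] [ 0.4604 -0.2326  0.2022] [ 0.4527 -0.2473  0.1968] [ 0.4677 -0.2182  0.2088]
```

```bash
python3 -m creep '[0,0,-0.4,0,0, 0,0,-0.8,0,0, 0,0,-0.8,0,0, 0,0,-0.8,0,0, 0,0,-0.8,0,0, 0,0,-0.8,0,0, 0,0,-0.8,0,0, 0,0,-0.4,0,0, 0,0,0,0,0]'
python3 -m creep '[-0.38,0.75,0,0,0, -0.38,0.75,0,0,0, -0.38,0.75,0,0,0, -0.38,0.75,0,0,0, -0.38,0.75,0,0,0, -0.38,0.75,0,0,0, -0.38,0.75,0,0,0, -0.38,0.75,0,0,0, -0.38,0.75,0,0,0, -0.38,0.72,0,0,0, 0,0,0,0,0, 0,0,0,0,0]'
cat > e.py <<'E'
from h import *
import sys
from scipy.optimize import least_squares
np.set_printoptions(precision=4,suppress=True)
o=manip.get_obs();T=np.array(o["eef_pos"]);R=np.array(o["tcp_rot"]);print(T,R.round(4).tolist(),o["force"],o["t"])
im=eyes.get_image("wrist");save(im,sys.argv[1]+".png")
P=cloud(im);Q=(P-T)@R;H=cv2.cvtColor(im["color"],cv2.COLOR_RGB2HSV)
red=((H[...,0]<8)|(H[...,0]>172))&(H[...,1]>140)&(abs(P[...,0]-.5615)<.025)&(abs(P[...,1]+.005)<.025)
top=red&(abs(P[...,2]-.139)<.003)
q=Q[top];print("rim",len(q),q.min(0),q.max(0))
def circ(q,r=None):
  f=(lambda p:np.hypot(q[:,0]-p[0],q[:,1]-p[1])-(r or p[2]))
  return least_squares(f,[q[:,0].mean(),q[:,1].mean(),.0125],loss="soft_l1",f_scale=.001).x
print("rim circ fit",circ(q))
# outer contour of the rim points via min circle
print("minCircle",cv2.minEnclosingCircle((q[:,:2]*1000).astype(np.float32)))
rod=(abs(Q[...,0])<.02)&(abs(Q[...,1])<.02)&(Q[...,2]>.045)&(Q[...,2]<.15)&~red
for lo in np.arange(.045,.145,.01):
  m=rod&(Q[...,2]>lo)&(Q[...,2]<lo+.01)
  if m.sum()>5: q=Q[m];print("rod",lo.round(3),len(q),"y",np.percentile(q[:,1],[3,97]).round(4),q[:,1].mean().round(4),"xmax",np.percentile(q[:,0],97).round(4),"r5",circ(q,.005)[:2])
E
python3 e.py e1
```

```text
t: 16.95
eef_pos: [0.4703, -0.2391, 0.3164]
tcp_rot: [[-0.995, -0.1, 0.002], [-0.1, 0.995, -0.002], [-0.002, -0.002, -1.0]]
force: [1.4, 0.6, -1.8]
finger_gap: 0.0233
grip_force: 58.9
t: 18.15
eef_pos: [0.5604, -0.004, 0.3133]
tcp_rot: [[-0.995, -0.101, -0.002], [-0.101, 0.995, 0.0], [0.002, 0.001, -1.0]]
force: [0.9, -0.9, -0.9]
finger_gap: 0.0237
grip_force: 59.1
[ 0.5604 -0.004   0.3133] [[-0.9948, -0.1014, -0.0019], [-0.1014, 0.9949, 0.0003], [0.0019, 0.0005, -1.0]] [ 0.8901 -0.8806 -0.9023] 18.15
rim 397 [-0.0271 -0.0143  0.1715] [0.0119 0.0127 0.1772]
rim circ fit [-0.001  -0.0008  0.0114]
minCircle ((-7.618751525878906, 3.4601128101348877), 21.352073669433594)
rod 0.055 6 y [-0.0014  0.0014] -0.0001 xmax 0.0066 r5 [ 0.0108 -0.0011]
rod 0.065 82 y [-0.0038  0.005 ] 0.0005 xmax 0.0063 r5 [0.0012 0.0005]
rod 0.075 87 y [-0.0042  0.0054] 0.0004 xmax 0.0065 r5 [0.0012 0.0006]
rod 0.085 69 y [-0.0037  0.005 ] 0.0009 xmax 0.0063 r5 [0.0012 0.0006]
rod 0.095 61 y [-0.0039  0.0051] 0.0005 xmax 0.0064 r5 [0.0012 0.0006]
rod 0.105 56 y [-0.0041  0.0052] 0.0006 xmax 0.0064 r5 [0.0012 0.0006]
rod 0.115 47 y [-0.0042  0.0054] 0.0005 xmax 0.0064 r5 [0.0011 0.0006]
```

View pics/e1.png

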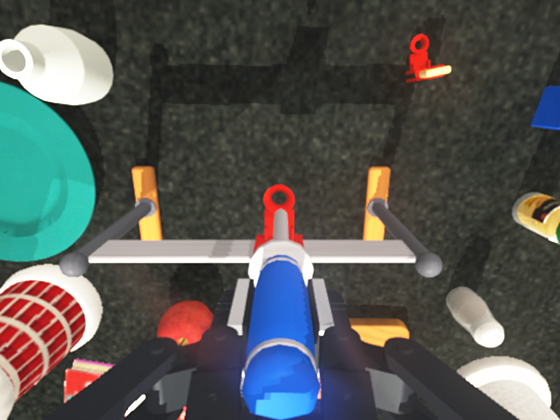

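The wrist picture shows the rod going down to the eyelet at (279,197). I correct by about 3 mm, lower to 10 mm above the rim and refit.

```bash
python3 -m creep '[-0.1,-0.045,0,0,0, 0,0,0.45,0,0, 0,0,0.45,0,0, 0,0,0,0,0, 0,0,0,0,0]' >/dev/null
cat >> e.py <<'E'
K=im["mtx"];E=np.linalg.inv(im["extrinsics"])
def hit(uv,z):
    n=cv2.undistortPoints(np.asarray(uv,float).reshape(-1,1,2),K,np.array([im["k1"],0,0,0,0.])).reshape(-1,2)
    d=np.c_[n[:,0],-n[:,1],-np.ones(len(n))]@E[:3,:3].T
    p=E[:3,3]+d*((z-E[2,3])/d[:,2])[:,None]
    return (p-T)@R
m=(red&(P[...,2]>.12)&(P[...,2]<.145)).astype(np.uint8)
cs=max(cv2.findContours(m,cv2.RETR_EXTERNAL,cv2.CHAIN_APPROX_NONE)[0],key=len).reshape(-1,2)
q=hit(cs,.139);c=np.array([0,0.])
for k in range(5):
  s=q[(q[:,0]>c[0]+.002)];f=least_squares(lambda p:np.hypot(s[:,0]-p[0],s[:,1]-p[1])-p[2],[*c,.0145],loss="soft_l1",f_scale=.0005).x;c=f[:2]
print("outer arc",f,len(s), "y-ext",s[:,1].min(),s[:,1].max(),"xmax",s[:,0].max())
E
python3 e.py e2
```

```text
[ 0.5637 -0.0059  0.2877] [[-0.9951, -0.0993, -0.0003], [-0.0993, 0.9951, 0.0001], [0.0003, 0.0001, -1.0]] [ 0.3866  0.6294 -0.4116] 18.7
rim 436 [-0.0239 -0.0122  0.1457] [0.0155 0.0151 0.1517]
rim circ fit [0.0023 0.0016 0.0114]
minCircle ((-4.35578727722168, 5.546686172485352), 21.378379821777344)
rod 0.055 7 y [-0.002   0.0014] -0.0004 xmax 0.0065 r5 [0.0013 0.0005]
rod 0.065 79 y [-0.0039  0.005 ] 0.0004 xmax 0.0063 r5 [0.0011 0.0006]
rod 0.075 84 y [-0.0042  0.0054] 0.0006 xmax 0.0064 r5 [0.0012 0.0006]
rod 0.085 72 y [-0.0037  0.005 ] 0.0008 xmax 0.0064 r5 [0.0012 0.0006]
rod 0.095 63 y [-0.0039  0.0051] 0.0005 xmax 0.0064 r5 [0.0012 0.0006]
rod 0.105 56 y [-0.0041  0.0052] 0.0005 xmax 0.0064 r5 [0.0012 0.0006]
rod 0.115 46 y [-0.0043  0.0054] 0.0006 xmax 0.0063 r5 [0.0012 0.0006]
outer arc [0.0031 0.0015 0.0127] 63 y-ext -0.011342444083348158 0.014131705220554121 xmax 0.016292931390359422
```

Rim fit and release-pose estimate agree (eyelet ≈ 0.561, −0.0046). I make a fine shift and insert.

```bash
python3 -m creep '[0.04,0.03,0,0,0, 0,0,0.2,0,0, 0,0,0.2,0,0, 0,0,0.2,0,0, 0,0,0.2,0,0, 0,0,0.2,0,0, 0,0,0,0,0]'; python3 e.py e3 | tail -3
```

```text
t: 19.45
eef_pos: [0.5622, -0.0044, 0.2564]
tcp_rot: [[-0.995, -0.1, -0.001], [-0.1, 0.995, 0.0], [0.001, 0.001, -1.0]]
force: [-0.3, 0.3, -1.0]
finger_gap: 0.0236
grip_force: 59.1
rod 0.115 53 y [-0.0051  0.0058] 0.0002 xmax 0.0062 r5 [0.0009 0.0005]
rod 0.125 8 y [-0.0059  0.0067] -0.0008 xmax 0.0055 r5 [-0.0014 -0.0008]
outer arc [ 0.0025 -0.0001  0.0124] 66 y-ext -0.013115576924379417 0.012765692708529727 xmax 0.015738388829801515
```

The tip is through with no force. I go on down.

```bash
python3 -m creep '[0,0,0.3,0,0, 0,0,0.3,0,0, 0,0,0.3,0,0, 0,0,0.3,0,0, 0,0,0.3,0,0, 0,0,0.3,0,0, 0,0,0.3,0,0, 0,0,0.3,0,0, 0,0,0.15,0,0, 0,0,0,0,0]'
```

```text
t: 20.5
eef_pos: [0.5622, -0.0045, 0.1803]
tcp_rot: [[-0.995, -0.1, -0.001], [-0.1, 0.995, 0.0], [0.001, 0.0, -1.0]]
force: [-0.6, -0.1, -2.3]
finger_gap: 0.0233
grip_force: 59.1
```

```bash
python3 -m creep '[0,0,0.1,0,0, 0,0,0.04,0,0, 0,0,0,0,0]'; python3 -m creep '[0,0,0.03,0,0, 0,0,0,0,0]'
```

```text
t: 20.8
eef_pos: [0.5627, -0.0046, 0.177]
tcp_rot: [[-0.995, -0.1, 0.0], [-0.1, 0.995, -0.0], [-0.0, -0.0, -1.0]]
force: [-0.6, -0.1, -1.5]
finger_gap: 0.0234
grip_force: 59.1
t: 21.0
eef_pos: [0.5627, -0.0046, 0.1761]
tcp_rot: [[-0.995, -0.1, 0.0], [-0.1, 0.995, 0.0], [-0.0, 0.0, -1.0]]
force: [-0.2, 0.4, -1.4]
finger_gap: 0.0235
grip_force: 59.1
```

```bash
python3 -m creep '[0,0,0.03,0,0, 0,0,0.02,0,0, 0,0,0,0,0]';  python3 -m creep '[0,0,0,0,0.35, 0,0,0,0,0.45, 0,0,0,0,0.6, 0,0,0,0,0.6, 0,0,0,0,0.6, 0,0,0,0,0.6]'; python3 e.py e4 | head -1; python3 -m creep '[0,0,-0.5,0,0.6, 0,0,-1,0,0.6, 0,0,-1,0,0.6, 0,0,-1,0,0.6, 0,0,-1,0,0.6, 0,0,0,0,0.6, 0,0,0,0,0.6]'
python3 - <<'E'
from h import *
np.set_printoptions(precision=4,suppress=True)
L=[]
for c in("wrist","scene"):
  im=eyes.get_image(c);L.append(im["color"])
  P=cloud(im);X,Y,Z=P[...,0],P[...,1],P[...,2];H=cv2.cvtColor(im["color"],cv2.COLOR_RGB2HSV)
  bl=(H[...,0]>100)&(H[...,0]<130)&(H[...,1]>100)&(abs(X-.561)<.04)&(abs(Y+.005)<.04)&(Z>.12)&(Z<.26)
  for lo,hi in((.14,.165),(.165,.19),(.19,.215),(.218,.24)):
    q=P[bl&(Z>lo)&(Z<hi)]
    if len(q)>5: print(c,lo,len(q),np.median(q,0),q.min(0),q.max(0))
  for q in("pepper_mill","apple_b","spice_jar"):
    if c=="scene": print(q,[(round(r["p"],2),np.array(r["xyz"])) for r in nets.look_for(q,im)[:1]])
cv2.imwrite("pics/z.png",np.hstack([cv2.resize(L[0],(400,300)),cv2.resize(L[1][150:300,160:360],(400,300),interpolation=2)])[...,::-1])
E
```

```text
t: 21.3
eef_pos: [0.5626, -0.0045, 0.1745]
tcp_rot: [[-0.995, -0.1, 0.0], [-0.1, 0.995, 0.0], [-0.0, 0.0, -1.0]]
force: [-0.3, -0.0, -2.1]
finger_gap: 0.0234
grip_force: 59.1
t: 21.9
eef_pos: [0.5626, -0.0045, 0.1745]
tcp_rot: [[-0.995, -0.1, 0.0], [-0.1, 0.995, 0.0], [-0.0, 0.0, -1.0]]
force: [1.2, 1.0, 0.9]
finger_gap: 0.0515
grip_force: 0.0
[ 0.5626 -0.0045  0.1745] [[-0.995, -0.1003, 0.0001], [-0.1003, 0.995, 0.0001], [-0.0001, 0.0, -1.0]] [1.2399 0.9587 0.8987] 21.9
t: 22.65
eef_pos: [0.5631, -0.0047, 0.3109]
tcp_rot: [[-0.995, -0.1, 0.002], [-0.1, 0.995, -0.0], [-0.002, -0.001, -1.0]]
force: [-0.6, -0.5, -0.6]
finger_gap: 0.0514
grip_force: 0.0
wrist 0.14 34 [ 0.5491 -0.0057  0.1576] [ 0.5471 -0.0139  0.1406] [0.5673 0.011  0.1649]
wrist 0.165 150 [ 0.5471 -0.0055  0.1793] [ 0.5452 -0.0162  0.1654] [0.5532 0.0064 0.1899]
wrist 0.19 200 [ 0.5466 -0.006   0.2011] [ 0.5443 -0.0167  0.1902] [0.5581 0.0069 0.2144]
wrist 0.218 467 [ 0.5502 -0.0057  0.2227] [ 0.543  -0.0166  0.2181] [0.5656 0.0068 0.2259]
scene 0.14 27 [ 0.571  -0.0095  0.1585] [ 0.5597 -0.0143  0.1453] [ 0.5739 -0.0007  0.164 ]
scene 0.165 64 [ 0.5704 -0.0079  0.1783] [ 0.5569 -0.0154  0.1653] [0.5738 0.0061 0.1898]
scene 0.19 67 [ 0.5679 -0.0083  0.2014] [ 0.5551 -0.0159  0.1902] [0.572  0.0069 0.2147]
scene 0.218 85 [ 0.5589 -0.0043  0.2235] [ 0.5469 -0.0139  0.2181] [0.57   0.0082 0.2281]
pepper_mill [(0.54, array([0.7225, 0.2535, 0.0556]))]
apple_b [(0.86, array([ 0.7858, -0.1067,  0.065 ]))]
spice_jar [(0.73, array([0.5844, 0.3053, 0.0724]))]Traceback (most recent call last):
  File "e.py", line 10, in <module>
    q=Q[top];print("rim",len(q),q.min(0),q.max(0))
                                ~~~~~^^^
    return umr_minimum(a, axis, None, out, keepdims, initial, where)
ValueError: zero-size array to reduction operation minimum which has no identity
```

View pics/z.png

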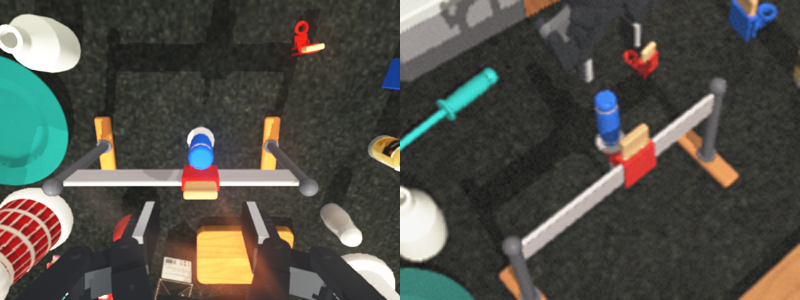

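The picture shows the steel hanging in the eyelet (crop 607,120) with about a 2° lean, guard on the rim, holder astride the bar and the bystanders unmoved.

```bash
python3 -c "
from rig import job;print(job.sign_off())"
```

```text
the job is handed in; nothing more can be done
None
```

I put the red holder fully down on the rail with its eyelet on the robot's side, hung the sharpening steel in the eyelet with its guard on the rim (about a 2° lean), left the pepper mill, spice jar and apple where they stood, and handed the job in at about 23 s; no verdict came back.

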